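Seat the check standard in the bench reader

ROBOT

A 6-joint arm with a two-finger parallel gripper is mounted at the origin on a cart in front of the work surface, level with it; the furniture and walls round the work are solid. World frame = base frame: x ahead of the robot, y to its left, z up, the work surface at z = 0. Lengths are in mm, angles in rad, forces in N, time in s.
With the tool pointing down it reaches from about 275 to 1000 mm from the base axis. Payload 8.4 kg.
Tool frame: the origin (TCP) lies at the very end of the fingers, on their centre line; the grasp point (between the pads) lies 19 mm behind it; z points along the fingers, y is the line along which they close (so a half turn about z gives the same grasp; the last joint's range is limited). The gripper opens to 85 mm and grips with 20 to 120 N. Pads are 22 mm wide; open, the fingers measure 114 mm over their backs; the gripper's body (76 mm by 85 mm) begins 54 mm behind the grasp point. The pads swing forward as they close: fully open they stand 13 mm farther back than shut.
Start: joints at [1.333, 0.353, 1.633, -0, 1.155, -0.002], TCP at [146.011, 607.708, 231.281] pointing down, gripper open.
Joint ranges: [-2.63, 2.63], [-0.92, 2.1], [0.06, 2.66], [-1.3, 4.44], [0, 2.69], [-3.02, 3.02]. Speed limits (rad/s): [2.22, 2.22, 2.79, 3.14, 3.14, 3.14].

INTERFACE

Orientations are given as [roll, pitch, yaw] about the fixed x, y, z axes, in that order (R = Rz(yaw) Ry(pitch) Rx(roll)).
In Python, from rig import sensors, grab_frame, camera_params, order gives the robot as it stands. The module is installed in compiled form; this text tells all that it offers.
- The arm moves only by the tool move_arm, never from a script. Its argument "motion" is a list of rows, each a list of 7 numbers: the turn, a rotation vector about the tool's x, y, z in shares of 45 degrees (1.0 is 45 degrees), then the shift along the tool's x, y, z in parts of the range, where 1.0 means 1000 mm, then the finger opening in m, from 0 to 0.0854. A call has 1 to 8 rows; each row is the pose to reach, as a shift and turn from the pose commanded when the call began, along the tool's axes at that moment; what a row does not reach only later rows make up. A row lasts 1/8 s, in which the tool goes at most 62.5 mm and 10.7 degrees, less where a joint would pass 70% of its speed; a pose out of reach is approached as far as the arm can. A shift or turn number past 1, either way, is cut back to 1. A call with a gripper value outside its range is refused whole. The fingers move at their own pace and stop on an object; "grip_force" is the grip in N (left out, the last holds). Time passes only in rows, so rows that repeat a pose let the fingers close. It gives the time, the measured TCP pose, the force, the opening and the grip force at its end, in the units of the state.
- sensors.sense(): the state, without advancing time (a new reading comes with each control period).
- grab_frame(name): name is "side" or "top"; returns (picture, depth): 384x512x3 uint8, red, green, blue; 384x512 float32, mm along the optical axis (not along the pixel's ray), 0 where there is no reading.
- camera_params(name): a dict with "camera_matrix" (3x3 intrinsics, pixels), "world_from_camera" (4x4, takes a point from camera to world coordinates). Camera axes: x right, y down, z forward; pixel columns grow to the right and rows downward; lengths in mm; the calibration is good to about 2 mm. A picture is of the moment at which its call begins. camera_params takes no time and is no camera call.
- order.sign_off(): hands the job in; it is judged then, once.
The state is a dict: "clock": time; "qpos": joint angles; "qvel": joint speeds; "joint_efforts": joint torques, N m; "eef_pos": TCP position; "tcp_rot": TCP orientation; "contact_force": force on the tool from outside, world axes, zero at the start; "wrist_torque": the same for the moment, N m; "opening": opening from 0.0 (shut) to 1.0 (fully open); "grasp_force": force on a finger pad.
Only numpy, scipy, OpenCV 4.12 (cv2) and the standard library are available. Lean on these libraries where they do the work, as an engineer would, in place of code of your own. Each camera call takes 0.05 s, during which the arm holds its last target. There are 200 camera calls.

TASK

Set up the bench reader for its morning check: take the round check standard with the blue knob from its storage block, set it on the reader's open tray at the mouth of the three-point nest and slide it in past the spring plunger; then, without gripping it, nudge it firmly home (about 10 N, without forcing it) so that it bears on the end stop, wherever that is set, and on the side pin. Last, push the tray fully into the reader with the standard still seated, and leave the other standard and the rest of the desk alone.

Things in the scene. Friction and masses are not known exactly. Their poses are not given: they have to be found in the camera images.
- standard_blue: The check standard to seat: a steel disc 54 mm across and 10 mm thick with an upright blue cylindrical knob in the middle of its top (18 mm across, from 10 to 32 mm above the underside). About 0.3 kg. Origin: centre of the underside, z up; it is round, so its yaw means nothing. It starts standing in one of the two round recesses of the storage block.
- standard_white: A second, identical check standard with a white knob, in the other recess; not wanted today. Origin: centre of its underside.
- case: Black storage block fixed to the desk, 75 x 150 x 10 mm, with two round recesses 61 mm across and 5 mm deep, their centres 37 mm either side of the block's origin along its y axis. Origin: centre of its underside. Each standard's underside is 5 mm above the desk.
- reader: White bench reader fixed to the desk, housing 160 mm deep (x) x 156 mm wide (y) x 66 mm high, with a sloped display console on top up to 90 mm high that starts 65 mm behind the front face. Origin: under the centre of the housing; x points from the robot's side into the reader, y to the left as seen from the robot. The tray comes out of its front (-x) face.
- tray (a joint): Travel of the reader's tray, in m: 0 = fully out, 0.095 = fully in at its stop. It slides along the reader's +x and stays where it is left; it takes about 4 N to move. It starts within 8 mm of fully out.
- nest_home (a point): On the tray's flat deck (16 mm above the desk): where the centre of the standard's underside lies when seated, if the end stop is at its middle setting; really up to 5 mm to either side along y. Axes as the reader's (x into the reader, y left, z up). The nest is open towards -y only: the standard is set down at nest_mouth and slid along +y, 37 to 47 mm.
- nest_mouth (a point): On the deck, 42 mm to -y of nest_home: centre of the free set-down place at the mouth of the nest (outlined by a thin grey ring). Same axes. A standard standing here touches neither pin, stop nor plunger; the plunger's nose is first met about 9 mm further in.
- tray_front (a point): Centre of the outer face of the tray's upright white front plate (124 mm wide, 6 mm thick, from 5 to 54 mm above the desk); push here along +x to shut the tray. 60 mm to -x and 10 mm to -y of nest_home, 13.5 mm above the deck. Same axes.
- end_stop: Steel end stop at the closed (+y) end of the nest: a block with a ball-ended screw (4 mm radius) that meets the rim 8 mm to -x of the disc's centre line. The screw is set up to 5 mm either way along y; only touch tells where. Press it with at least 5 N, never 13 N. A lip 12.5 to 15.5 mm above the deck overhangs the rim (no entry from above). Origin: deck under the ball's middle setting.
- pin_side: Fixed steel pin with a ball nose of 4 mm radius, 31 mm from nest_home along +x; the rim slides along it. The plunger presses the disc on it, but a tight grip on the knob can hold the disc off it: let go before the last push. Its head, 13 mm across, 12.5 to 15.5 mm above the deck, overhangs the rim. Never over 13 N. Origin: its foot on the deck.
- plunger: Brass spring plunger, ball nose of 4 mm radius 5 mm above the deck, on the nest's -x side (steel block 11.5 mm high). The passing disc pushes it back along -x: 0.9 N at rest, 4 N at the disc's widest point 13 mm short of nest_home, 1.4 to 3.6 N when seated. Sliding past takes 1 to 4 N along +y. Then friction keeps the disc where it is left; it is not drawn home. Origin: centre of the nose.
- stamp: Bystander: brown wooden hand stamp, 27 x 46 x 70 mm. Origin: centre of the underside.
- label_roll: Bystander: roll of white labels, 68 mm across, 26 mm high, lying flat. Origin: centre of the underside.
- dropper_bottle: Bystander: small white dropper bottle with a blue cap, 24 mm across, 60 mm high. Origin: centre of the underside.
- vial_blue: Bystander: brown vial with a blue cap, 22 mm across, 53 mm high. Origin: centre of the underside.
- tube_purple: Bystander: blood tube with a purple cap, lying, 79 mm long, 16 mm across. Origin: under its middle.
Mind the look-alikes: they are no part of the job. Leave any pink or turquoise look-alike of the standard_blue alone.

How it is judged:
By the outcome, as a careful person would: the job done as asked, in the order asked, and still so for the second after the job is handed in, with the robot touching nothing.
It also fails if it takes over 67 s, if anything falls off the work surface, if the arm or the gripper's body presses on something with over 40 N, if the wrist force passes 120 N, or if a joint passes its speed limit or range.

## Working session

There is one attempt and no reset: what is moved stays moved. The work goes in short steps, Python scripts to look and compute and a tool call to move; the robot and the scene stay as the last step left them, time stands still between calls to the robot, and variables do not carry over. Pictures are saved under pics/ and viewed, at most 10 in all, crops included, and the job is handed in when it is done.

Besides the shell and the picture viewer there is one more tool, called after "Emit:" by a JSON object that holds its "method" and its "body", one argument or row to a line. move_arm: Moves the arm, as the interface text tells. Its arguments: {"type":"object","properties":{"motion":{"type":"array","items":{"type":"array","items":{"type":"number"}}},"grip_force":{"type":"number"}},"required":["motion"]}

```bash
mkdir -p pics
cat > h.py <<'E'
import numpy as np, cv2
from rig import sensors, grab_frame, camera_params, order
def world(name, d):
    p=camera_params(name);K=np.array(p["camera_matrix"]);T=np.array(p["world_from_camera"])
    v,u=np.indices(d.shape)
    c=np.stack([(u-K[0,2])/K[0,0]*d,(v-K[1,2])/K[1,1]*d,d],-1)
    return c@T[:3,:3].T+T[:3,3]
def snap(name,fn=None,crop=None,s=1):
    im,d=grab_frame(name)
    np.savez(f"{name}.npz",im=im,d=d)
    if fn:
        o=im[:,:,::-1]
        if crop: o=o[crop[1]:crop[3],crop[0]:crop[2]]
        cv2.imwrite("pics/"+fn,cv2.resize(o,None,fx=s,fy=s,interpolation=cv2.INTER_CUBIC))
    return im,d,world(name,d)
E
python3 - <<'E'
from h import *
snap("top","t0.png",s=1.5);snap("side","s0.png",s=1.5)
print(sensors.sense())
for n in("top","side"):print(camera_params(n))
E
```

```text
{'clock': 0.1, 'qpos': array([ 1.33262939e+00,  3.53611524e-01,  1.63407263e+00,  4.57740582e-06,
        1.15516329e+00, -2.39027840e-03]), 'qvel': array([ 0.00022216, -0.00242995, -0.00196641,  0.00080906, -0.0028399 ,
        0.00030353]), 'joint_efforts': array([ 3.76668158e-04, -6.06353760e+01, -3.42820108e+01,  1.54266295e-04,
        3.96523959e-03,  2.12700535e-06]), 'eef_pos': array([145.89141512, 607.29739263, 230.61085342]), 'tcp_rot': array([-3.14033788e+00, -7.18464566e-06,  2.90581414e+00]), 'contact_force': array([ 0.55708046, -0.08192492,  0.15705561]), 'wrist_torque': array([ 0.0177976 , -0.00136693, -0.05812915]), 'grasp_force': 0.0, 'opening': 1.0002727646650966}
{'camera_matrix': array([[418.86054282,   0.        , 255.40675722],
       [  0.        , 418.86054282, 184.88375213],
       [  0.        ,   0.        ,   1.        ]]), 'world_from_camera': array([[ 2.37647353e-02, -9.83584979e-01,  1.78873774e-01,
         3.49039640e+02],
       [-9.99705398e-01, -2.24977031e-02,  9.10883320e-03,
         1.77469798e+02],
       [-4.93506244e-03, -1.79037547e-01, -9.83829864e-01,
         1.24244653e+03],
       [ 0.00000000e+00,  0.00000000e+00,  0.00000000e+00,
         1.00000000e+00]])}
{'camera_matrix': array([[377.99054115,   0.        , 250.44733277],
       [  0.        , 377.99054115, 197.7107459 ],
       [  0.        ,   0.        ,   1.        ]]), 'world_from_camera': array([[-9.63797986e-01, -1.24001564e-01,  2.36044603e-01,
         3.16394680e+02],
       [-2.66351487e-01,  4.88461639e-01, -8.30940498e-01,
         1.05217502e+03],
       [-1.22608119e-02, -8.63729610e-01, -5.03806345e-01,
         5.70212946e+02],
       [ 0.00000000e+00,  0.00000000e+00,  0.00000000e+00,
         1.00000000e+00]])}
```

View pics/t0.png

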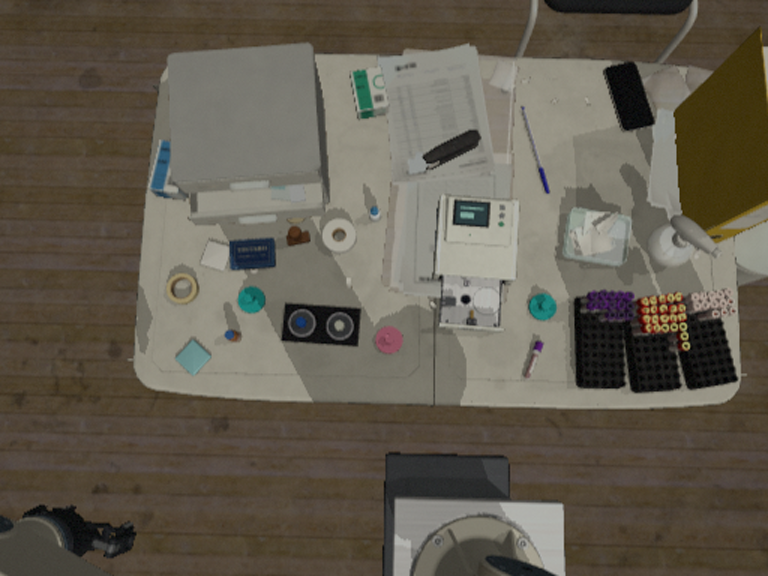

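View pics/s0.png

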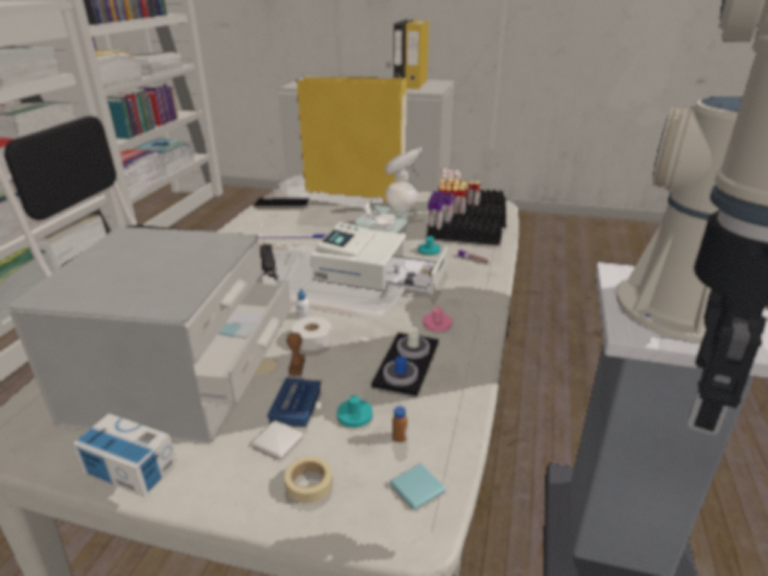

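The top picture shows these candidates (full-resolution pixels): blue-knobbed disc in the black block (201,215), white-knobbed disc in the block (227,217), turquoise discs at (167,200) and (362,204), and a pink disc at (259,227). I choose (201,215), the blue knob in the block. The tray is at about (313,200), with the mouth ring on its right (-y) side.

Run:
```python
from h import *
z=np.load("top.npz");im=z["im"];d=z["d"];P=world("top",d)
a=cv2.resize(im[190:240,180:250,::-1],None,fx=6,fy=6,interpolation=cv2.INTER_CUBIC)
b=cv2.resize(im[125:225,285:352,::-1],None,fx=6,fy=6,interpolation=cv2.INTER_CUBIC)
o=np.zeros((600,a.shape[1]+b.shape[1],3),np.uint8);o[:a.shape[0],:a.shape[1]]=a;o[:b.shape[0],a.shape[1]:]=b
s=np.load("side.npz");c=cv2.resize(s["im"][215:262,245:295,::-1],None,fx=6,fy=6,interpolation=cv2.INTER_CUBIC)
o[310:310+c.shape[0],:c.shape[1]]=c
cv2.imwrite("pics/c1.png",cv2.resize(o,None,fx=.97,fy=.97))
hsv=cv2.cvtColor(im,cv2.COLOR_RGB2HSV)
V,U=np.indices(d.shape)
def roi(m,u0,v0,u1,v1): return m&(U>=u0)&(U<u1)&(V>=v0)&(V<v1)
m=roi((hsv[...,0]>105)&(hsv[...,0]<130)&(hsv[...,1]>120),185,200,215,230)
print("knob",m.sum(),U[m].mean(),V[m].mean(),np.median(P[m],0),P[m].max(0)); 
mt=m&(P[...,2]>np.percentile(P[m][:,2],50)-3);print(P[mt].mean(0))
m=roi(hsv[...,2]<70,183,197,245,235)
r=cv2.minAreaRect(np.argwhere(m)[:,::-1].astype(np.float32));print("case px",r)
m=roi(hsv[...,2]<70,183,197,245,235)
r=cv2.minAreaRect(P[m][:,:2].astype(np.float32));print("case w",r,np.median(P[m][:,2]))
# heights grid near reader
np.set_printoptions(linewidth=250,suppress=True)
print(P[125:225:2,284:352:3,2].round().astype(int))
```

```text
knob 42 200.21428571428572 214.21428571428572 [479.04250773 346.56754654  35.30096926] [507.19389831 367.54938804  41.10451176]
[479.33139064 347.3616968   36.89192459]
case px ((213.7487335205078, 216.01776123046875), (51.08413314819336, 25.29270362854004), 4.085616588592529)
case w ((458.3070373535156, 267.5784912109375), (255.84426879882812, 121.57054138183594), 64.92695617675781) 10.497780593854259
[[ 5  4  7 ...  0  3 -3]
 [ 5  5  3 ...  2  2 -3]
 [ 5  6  7 ... -4 -4  4]
 ...
 [ 6  1  1 ...  3  7  2]
 [ 2  3  0 ... -2  3 -1]
 [ 0  1 -2 ... -2  2 -3]]
```

View pics/c1.png

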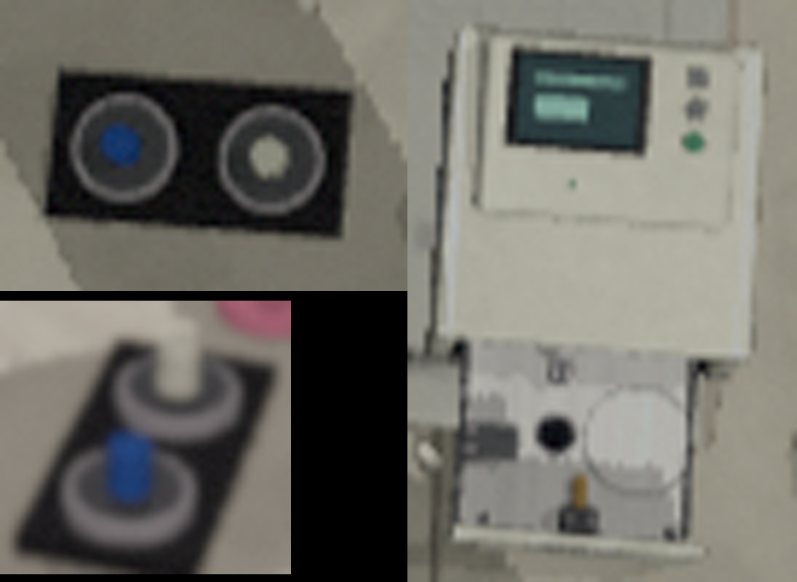

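The crop confirms the blue-knobbed disc sits in the left recess and the white one is separate in the right recess. In the tray view, the dark spot is the nest home (crop 555,434), and the grey ring is the mouth (638,439). The brass plunger is at (580,490) and the front plate is along (455,530)–(700,548). Next I measure these positions.

```bash
cat >> h.py <<'E'
def ray(name,u,v,z):
    p=camera_params(name);K=np.array(p["camera_matrix"]);T=np.array(p["world_from_camera"])
    r=T[:3,:3]@np.linalg.inv(K)@[u,v,1];return T[:3,3]+r*(z-T[2,3])/r[2]
def go(x,y,z,yaw,ref=None):
    "turn about tool z and tool shift (m) from the measured pose to the target"
    s=sensors.sense();p,(r,pi,w)=s["eef_pos"],s["tcp_rot"]
    d=np.array([x,y,z])-p
    dx=d[0]*np.cos(w)+d[1]*np.sin(w);dy=d[0]*np.sin(w)-d[1]*np.cos(w)
    t=-((yaw-w+np.pi)%(2*np.pi)-np.pi)
    print("turn",round(t,4),"shift m",np.round([dx/1e3,dy/1e3,-d[2]/1e3],4),"at",p.round(1),round(w,4),"F",s["contact_force"].round(1))
E
python3 - <<'E'
from h import *
z=np.load("top.npz");im=z["im"].astype(float);g=im.mean(-1);V,U=np.indices(g.shape)
def cen(w,u0,v0,u1,v1):
    w=np.where((U>=u0)&(U<u1)&(V>=v0)&(V<v1),w,0);return (w*U).sum()/w.sum(),(w*V).sum()/w.sum()
S=5.82
L=lambda x,y:(180+(x+.5)/S-.5,190+(y+.5)/S-.5)
R=lambda x,y:(285+(x-407+.5)/S-.5,125+(y+.5)/S-.5)
b=np.clip(im[...,2]-im[...,0]-25,0,None);k=cen(b,194,207,207,222)
print("knob px",k,"top z34",ray("top",*k,34))
h=cen(np.clip(110-g,0,None),306,195,314,204);H=ray("top",*h,16);print("home",h,H)
rg=R(638,439);M=ray("top",*rg,16);print("mouth",M,"dist",np.linalg.norm(M-H),"yaw",np.degrees(np.arctan2((H-M)[1],(H-M)[0]))-90)
f=[ray("top",*R(*q),54) for q in((455,530),(700,550))];print("front top",f,np.linalg.norm(f[0]-f[1]),np.degrees(np.arctan2(*(f[0]-f[1])[[1,0]]))-90)
for q in((462,28),(762,48),(748,357),(437,335)):print("house",ray("top",*R(*q),66))
c=[ray("top",*L(*q),10) for q in((60,70),(352,93),(342,237),(46,214))];print("case",np.mean(c,0),c)
d=c[0]-c[1];d/=np.linalg.norm(d);print("recess",np.mean(c,0)+37*d,"yaw",np.degrees(np.arctan2(d[1],d[0]))-90)
# side camera check of knob
s=np.load("side.npz")["im"].astype(float);b=np.clip(s[...,2]-s[...,0]-40,0,None)
k=cen(b,260,234,274,252);print("side knob",k,ray("side",*k,26))
E
```

```text
knob px (np.float64(200.2119714442614), np.float64(214.34431630971994)) top z34 [478.36055322 346.47414886  34.        ]
home (np.float64(309.959096278795), np.float64(199.26491435321913)) [532.51823106  26.59350638  16.        ]
mouth [531.25186038 -15.6679966   16.        ] dist 42.280472193403234 yaw -1.7163608778095067
front top [array([478.61472024,  79.91933872,  54.        ]), array([471.6040781, -39.5873939,  54.       ])] 119.71218920714368 -3.3573035623469707
house [730.37726121  79.35765238  66.        ]
house [723.2671267  -71.00768024  66.        ]
house [565.63580908 -61.84171751  66.        ]
house [573.12495992  90.4812904   66.        ]
case [477.28565923 309.10554391  10.        ] [array([518.14994493, 382.2970668 ,  10.        ]), array([509.77257013, 232.86501189,  10.        ]), array([436.57257387, 235.68797455,  10.        ]), array([444.64754797, 385.57212238,  10.        ])]
recess [479.35668023 346.04753725  10.        ] yaw -3.2087246360773776
side knob (np.float64(266.7833206397563), np.float64(242.86329017517136)) [477.26228159 349.77125979  26.        ]
```

Run:
```python
from h import *
go(478.5,346.5,90,3.0836)
```

```text
turn -0.1778 shift m [-0.3843 -0.1759  0.1406] at [145.9 607.3 230.6] 2.9058 F [ 0.6 -0.1  0.2]
```

Careful with the scale: turns go in shares of 45 degrees. That gives: -0.05 rad / 0.7854 = -0.0637.

Emit:
{"method": "move_arm", "body": {
  "motion": [
    [0,0,-0.0255,-0.04,-0.018,0,0.05],
    [0,0,-0.0637,-0.09,-0.041,0.01,0.05],
    [0,0,-0.1019,-0.145,-0.066,0.02,0.05],
    [0,0,-0.1401,-0.2,-0.092,0.03,0.05],
    [0,0,-0.1783,-0.255,-0.117,0.05,0.05],
    [0,0,-0.2037,-0.31,-0.142,0.07,0.05],
    [0,0,-0.2266,-0.355,-0.163,0.09,0.05],
    [0,0,-0.2266,-0.3843,-0.1759,0.11,0.05]
  ],
  "grip_force": 25
}}

```text
clock: 1.1
eef_pos: [480.2, 345.0, 120.4]
tcp_rot: [-3.141, -0.0, 3.082]
contact_force: [0.3, 0.8, 0.1]
opening: 0.586
grasp_force: 0.0
```

Run:
```python
from h import *
go(478.5,346.5,60,3.0836)
snap("side","s1.png",(200,170,330,290),5)
```

```text
turn -0.0012 shift m [0.0018 0.0014 0.0604] at [480.2 345.  120.4] 3.0824 F [0.3 0.8 0.1]
```

View pics/s1.png

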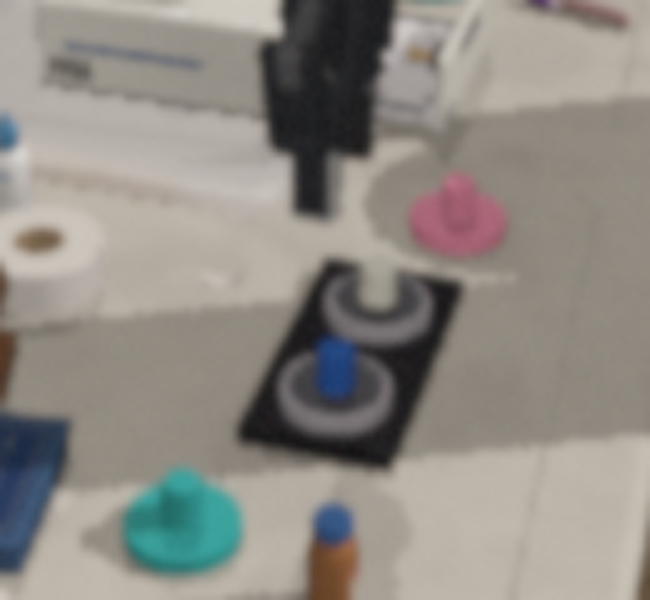

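The side view shows the gripper above the block, with the blue knob at crop pixel (337,370) and nothing in the way. I descend.

Emit:
{"method": "move_arm", "body": {
  "motion": [
    [0,0,0,0.001,0.0007,0.03,0.05],
    [0,0,0,0.001,0.0007,0.06,0.05],
    [0,0,0,0.001,0.0007,0.08,0.05],
    [0,0,0,0.001,0.0007,0.095,0.05],
    [0,0,0,0.001,0.0007,0.101,0.05],
    [0,0,0,0.001,0.0007,0.101,0.05]
  ]
}}

```text
clock: 1.9
eef_pos: [477.6, 347.7, 20.3]
tcp_rot: [-3.141, -0.0, 3.084]
contact_force: [0.1, -0.1, -0.4]
opening: 0.581
grasp_force: 0.0
```

Run:
```python
from h import *
go(478.5,346.5,19,3.0836)
```

```text
turn 0.0003 shift m [-0.001  -0.0012  0.0013] at [477.6 347.7  20.3] 3.0839 F [ 0.1 -0.1 -0.4]
```

Emit:
{"method": "move_arm", "body": {
  "motion": [
    [0,0,0,-0.0009,-0.001,0.001,0.05],
    [0,0,0,-0.0009,-0.001,0.001,0.03],
    [0,0,0,-0.0009,-0.001,0.001,0.01],
    [0,0,0,-0.0009,-0.001,0.001,0.01],
    [0,0,0,-0.0009,-0.001,0.001,0.01],
    [0,0,0,-0.0009,-0.001,0.001,0.01]
  ]
}}

```text
clock: 2.65
eef_pos: [478.8, 346.9, 19.9]
tcp_rot: [3.141, 0.001, 3.084]
contact_force: [-1.4, -0.5, 5.7]
opening: 0.194
grasp_force: 24.4
```

Emit:
{"method": "move_arm", "body": {
  "motion": [
    [0,0,0,0,0,-0.005,0.01],
    [0,0,0,0,0,-0.02,0.01],
    [0,0,0,0,0,-0.05,0.01],
    [0,0,0,0,0,-0.08,0.01],
    [0,0,0,0,0,-0.1,0.01],
    [0,0,0,0,0,-0.1,0.01]
  ],
  "grip_force": 35
}}

```text
clock: 3.4
eef_pos: [479.4, 347.3, 121.4]
tcp_rot: [3.139, 0.003, 3.084]
contact_force: [-0.5, -0.2, -3.9]
opening: 0.192
grasp_force: 34.4
```

Run:
```python
from h import *
go(530.6,-15.5,110,3.0836)
snap("side","s2.png",(200,170,330,290),5)
```

```text
turn 0.0003 shift m [-0.072  -0.3592  0.0114] at [479.4 347.3 121.4] 3.0839 F [-0.5 -0.2 -3.9]
```

View pics/s2.png

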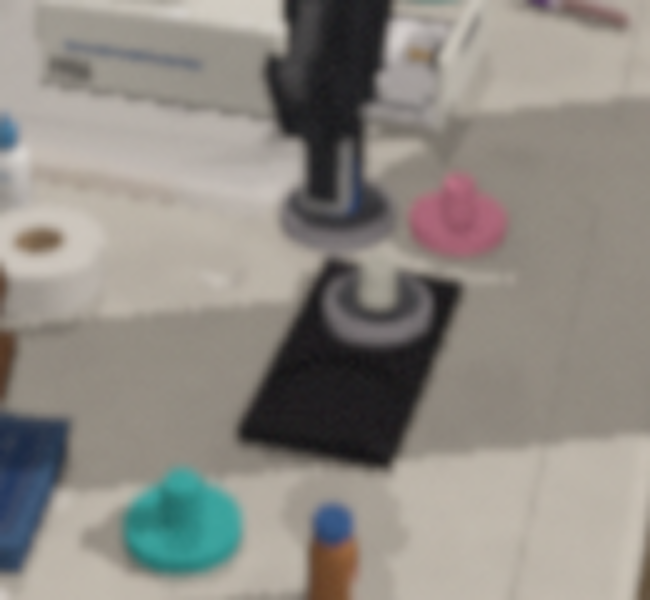

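The standard is held and lifted level, with its disc at crop pixel (338,215). Its recess is empty and the white standard is untouched. I carry it over the mouth.

Emit:
{"method": "move_arm", "body": {
  "motion": [
    [0,0,0,-0.006,-0.03,0,0.01],
    [0,0,0,-0.016,-0.08,0,0.01],
    [0,0,0,-0.027,-0.135,0,0.01],
    [0,0,0,-0.038,-0.19,0,0.01],
    [0,0,0,-0.049,-0.245,0,0.01],
    [0,0,0,-0.06,-0.3,0,0.01],
    [0,0,0,-0.068,-0.34,0,0.01],
    [0,0,0,-0.072,-0.359,0,0.01]
  ]
}}

```text
clock: 4.45
eef_pos: [528.9, -17.9, 118.3]
tcp_rot: [-3.141, -0.002, 3.082]
contact_force: [0.3, 0.9, -3.1]
opening: 0.188
grasp_force: 34.7
```

Emit:
{"method": "move_arm", "body": {
  "motion": [
    [0,0,0,0,0,0.02,0.01],
    [0,0,0,0,0,0.04,0.01],
    [0,0,0,0,0,0.06,0.01],
    [0,0,0,0,0,0.07,0.01],
    [0,0,0,0,0,0.07,0.01],
    [0,0,0,0,0,0.07,0.01]
  ]
}}

```text
clock: 5.2
eef_pos: [530.0, -15.8, 49.8]
tcp_rot: [3.142, 0.001, 3.084]
contact_force: [0.1, 0.5, -3.1]
opening: 0.188
grasp_force: 34.7
```

Run:
```python
from h import *
go(530.6,-15.5,31,3.0836)
snap("top","t1.png",(285,165,352,225),9)
```

```text
turn 0.0004 shift m [-0.0005  0.0003  0.0188] at [530.  -15.8  49.8] 3.084 F [ 0.1  0.5 -3.1]
```

View pics/t1.png

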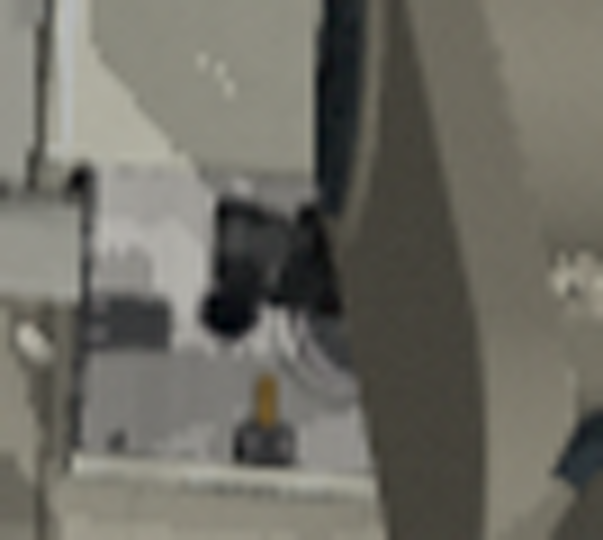

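The arm hides much of the tray. The disc's edge shows at (320,350) over the ring, and it is clear of the plunger at (267,400). I lower it with force checks.

Emit:
{"method": "move_arm", "body": {
  "motion": [
    [0,0,0,-0.0005,0.0003,0.008,0.01],
    [0,0,0,-0.0005,0.0003,0.014,0.01],
    [0,0,0,-0.0005,0.0003,0.017,0.01],
    [0,0,0,-0.0005,0.0003,0.018,0.01],
    [0,0,0,-0.0005,0.0003,0.018,0.01]
  ]
}}

```text
clock: 5.88
eef_pos: [530.1, -15.7, 31.3]
tcp_rot: [3.142, -0.0, 3.084]
contact_force: [0.3, 1.0, -3.4]
opening: 0.191
grasp_force: 34.8
```

Emit:
{"method": "move_arm", "body": {
  "motion": [
    [0,0,0,0,0,0.0005,0.01],
    [0,0,0,0,0,0.0008,0.01],
    [0,0,0,0,0,0.0008,0.01]
  ]
}}

```text
clock: 6.25
eef_pos: [530.3, -15.7, 30.9]
tcp_rot: [3.142, 0.0, 3.084]
contact_force: [-1.5, -0.5, 4.4]
opening: 0.189
grasp_force: 35.4
```

On the deck. I release and rise.

Emit:
{"method": "move_arm", "body": {
  "motion": [
    [0,0,0,0,0,0,0.035],
    [0,0,0,0,0,0,0.035],
    [0,0,0,0,0,-0.005,0.035],
    [0,0,0,0,0,-0.02,0.035],
    [0,0,0,0,0,-0.05,0.035],
    [0,0,0,0,-0.05,-0.06,0.01],
    [0,0,0,0,-0.095,-0.06,0.0],
    [0,0,0,0,-0.095,-0.06,0.0]
  ]
}}

```text
clock: 7.25
eef_pos: [525.0, -113.0, 91.9]
tcp_rot: [-3.141, 0.002, 3.081]
contact_force: [-0.1, 0.5, 0.5]
opening: -0.003
grasp_force: 0.0
```

Run:
```python
from h import *
im,d,P=snap("top")
o=im[165:225,285:352,::-1];a=cv2.resize(o,None,fx=6,fy=6,interpolation=cv2.INTER_CUBIC)
im2,d2,P2=snap("side");b=cv2.resize(im2[155:205,235:305,::-1],None,fx=5.5,fy=6,interpolation=cv2.INTER_CUBIC)
c=np.zeros((360,a.shape[1]+b.shape[1],3),np.uint8);c[:,:a.shape[1]]=a;c[:300,a.shape[1]:]=b
cv2.imwrite("pics/t2.png",c);print(c.shape)
f=im.astype(float);w=np.clip(f[...,2]-f[...,0]-25,0,None);V,U=np.indices(w.shape)
w[(U<310)|(U>345)|(V<180)|(V>220)]=0
k=((w*U).sum()/w.sum(),(w*V).sum()/w.sum());print(k,w.sum(),ray("top",*k,45))
go(530.6,-15.5,31,3.0836)
```

```text
(360, 787, 3)
(np.float64(326.11518126888217), np.float64(199.25944108761328)) 2648.0 [529.269132  -16.4127315  45.       ]
turn -0.0012 shift m [-0.0002  0.0954  0.0602] at [ 524.8 -110.7   91.2] 3.0824 F [ 0.6  0.7 -0.1]
```

View pics/t2.png

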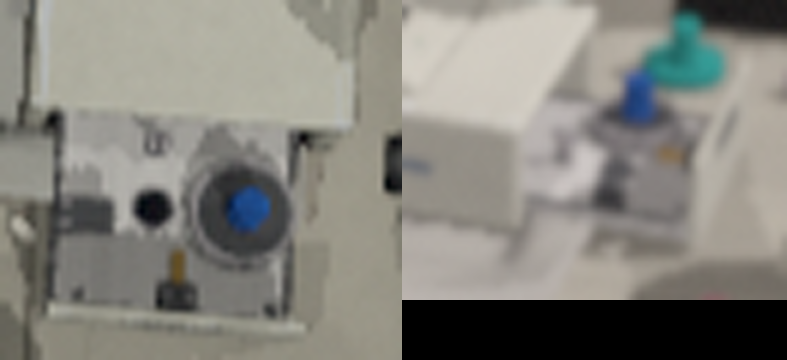

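The standard stands inside the ring at the mouth, with the knob at crop (248,208), i.e. world (529.3, -16.4). It is clear of the plunger. I lower the shut fingers behind the rim.

Emit:
{"method": "move_arm", "body": {
  "motion": [
    [0,0,0,0,0,0.03,0],
    [0,0,0,0,0,0.055,0],
    [0,0,0,0,0,0.068,0],
    [0,0,0,0,0,0.072,0],
    [0,0,0,0,0.02,0.072,0],
    [0,0,0,0,0.035,0.072,0],
    [0,0,0,0,0.042,0.072,0],
    [0,0,0,0,0.042,0.072,0]
  ]
}}

```text
clock: 8.35
eef_pos: [534.1, -70.4, 24.3]
tcp_rot: [-3.138, 0.014, 3.087]
contact_force: [-2.5, -14.1, 49.0]
opening: -0.005
grasp_force: 24.6
```

Unexpected load, so I rise straight away and look.

Emit:
{"method": "move_arm", "body": {
  "motion": [
    [0,0,0,0,0,-0.02,0],
    [0,0,0,0,0,-0.06,0],
    [0,0,0,0,0,-0.09,0]
  ]
}}

```text
clock: 8.72
eef_pos: [527.5, -67.8, 110.4]
tcp_rot: [3.142, 0.001, 3.085]
contact_force: [0.4, 0.4, 0.1]
opening: 0.004
grasp_force: 0.0
```

Run:
```python
from h import *
z=np.load("top.npz");old=z["im"].copy()
im,d,P=snap("top","t3.png",(275,160,385,230),7)
for n,i in(("before",old),("after",im)):
    h=cv2.cvtColor(i,cv2.COLOR_RGB2HSV);V,U=np.indices(h.shape[:2])
    m=(h[...,0]>80)&(h[...,0]<98)&(h[...,1]>100)&(U>320)&(U<400)&(V>180)&(V<230)
    print(n,m.sum(),ray("top",U[m].mean(),V[m].mean(),10))
f=im.astype(float);w=np.clip(f[...,2]-f[...,0]-25,0,None);V,U=np.indices(w.shape)
w[(U<300)|(U>345)|(V<180)|(V>220)]=0;w[(f[...,1]-f[...,0])>(f[...,2]-f[...,0])*.8]=0
k=((w*U).sum()/w.sum(),(w*V).sum()/w.sum());print(k,w.sum(),ray("top",*k,45))
go(530.6,-15.5,31,3.0836)
```

```text
before 192 [ 517.20958388 -124.68513894   10.        ]
after 129 [524.94561826 -80.93540577  10.        ]
(np.float64(326.0999628390933), np.float64(199.2512077294686)) 2691.0 [529.29212744 -16.36902318  45.        ]
turn 0.0012 shift m [0.0018 0.0525 0.0827] at [529.4 -68.  113.7] 3.0848 F [1.6 0.1 3.1]
```

View pics/t3.png

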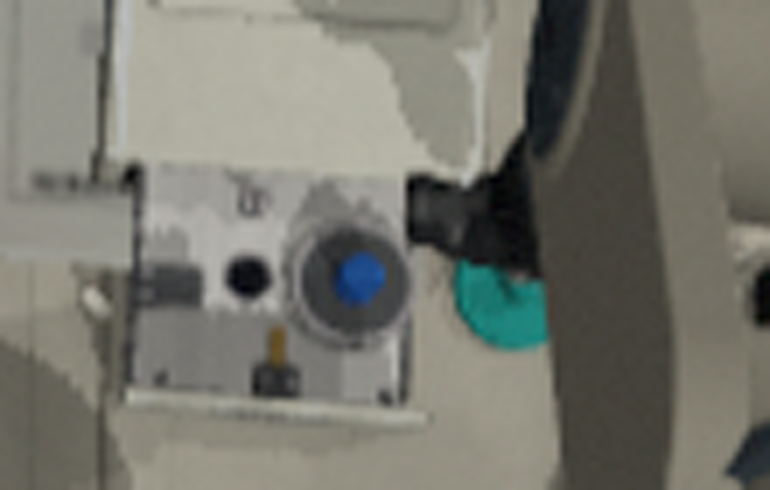

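That was my mistake. I lowered the fingers onto the turquoise look-alike standing beside the tray, and the sideways move dragged it about 40 mm towards the tray. It now shows at crop (510,300). The blue standard hasn't moved. I move the arm aside, measure where the look-alike is, and put it back.

Emit:
{"method": "move_arm", "body": {
  "motion": [
    [0,0,0,0,0.04,0,0],
    [0,0,0,0,0.09,0,0.02],
    [0,0,0,0,0.14,0,0.05],
    [0,0,0,0,0.17,0,0.05],
    [0,0,0,0,0.17,0,0.05]
  ]
}}

```text
clock: 9.4
eef_pos: [536.9, 103.7, 108.8]
tcp_rot: [3.141, 0.0, 3.087]
contact_force: [-0.1, -0.0, 0.6]
opening: 0.588
grasp_force: 0.0
```

```bash
cp top.npz prev.npz
python3 - <<'E'
from h import *
im,d,P=snap("top")
im2,_,_=snap("side")
a=cv2.resize(im[170:225,310:385,::-1],None,fx=6,fy=6,interpolation=cv2.INTER_CUBIC)
b=cv2.resize(im2[145:200,250:305,::-1],None,fx=6,fy=6,interpolation=cv2.INTER_CUBIC)
cv2.imwrite("pics/t4.png",np.hstack([a,b]))
from rig import *
h=cv2.cvtColor(im,cv2.COLOR_RGB2HSV);V,U=np.indices(h.shape[:2])
m=(h[...,0]>80)&(h[...,0]<98)&(h[...,1]>100)&(U>320)&(U<400)&(V>180)&(V<230)
c=np.argwhere(m)[:,::-1].astype(np.float32)
print("decoy",m.sum(),ray("top",U[m].mean(),V[m].mean(),10),cv2.minEnclosingCircle(c),"zs",np.percentile(P[m][:,2],[5,50,95]))
(cx,cy),_=cv2.minEnclosingCircle(c);print("circ",ray("top",cx,cy,10))
go(517.2,-124.7,110,3.0836)
E
```

```text
<stdin>:11: RuntimeWarning: Mean of empty slice.
  ret = ret.dtype.type(ret / rcount)
Traceback (most recent call last):
IndexError: index -1 is out of bounds for axis 0 with size 0
```

View pics/t4.png

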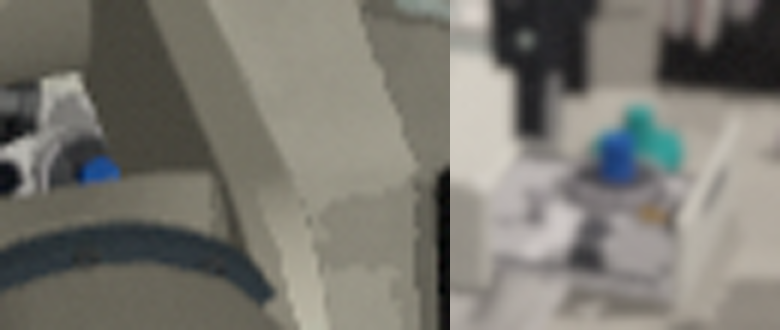

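I shifted the wrong way, so the arm now hides the tray. The side crop shows both knobs upright, blue at (618,155) and turquoise at (640,120). I move to -y.

Emit:
{"method": "move_arm", "body": {
  "motion": [
    [0,0,0,0,-0.04,-0.01,0.05],
    [0,0,0,0,-0.1,-0.02,0.05],
    [0,0,0,0,-0.16,-0.02,0.05],
    [0,0,0,0,-0.22,-0.02,0.05],
    [0,0,0,0,-0.28,-0.02,0.05],
    [0,0,0,0,-0.31,-0.02,0.05],
    [0,0,0,0,-0.31,-0.02,0.05]
  ]
}}

```text
clock: 10.38
eef_pos: [518.1, -211.2, 128.5]
tcp_rot: [-3.141, 0.0, 3.08]
contact_force: [0.0, 0.8, -0.5]
opening: 0.585
grasp_force: 0.0
```

```bash
cat > dec.py <<'E'
from h import *
def teal(im):
    h=cv2.cvtColor(im,cv2.COLOR_RGB2HSV);V,U=np.indices(h.shape[:2])
    m=(h[...,0]>80)&(h[...,0]<98)&(h[...,1]>100)&(U>320)&(U<400)&(V>180)&(V<230)
    if m.sum()<20: return print("teal hidden",m.sum())
    c=np.argwhere(m)[:,::-1].astype(np.float32);r=cv2.minEnclosingCircle(c)
    print("teal",m.sum(),r,"circ z8",ray("top",*r[0],8),"mean",ray("top",U[m].mean(),V[m].mean(),10))
def blue(im):
    f=im.astype(float);w=np.clip(f[...,2]-f[...,0]-25,0,None);V,U=np.indices(w.shape)
    w[(U<295)|(U>345)|(V<165)|(V>220)]=0;w[(f[...,1]-f[...,0])>(f[...,2]-f[...,0])*.7]=0
    k=((w*U).sum()/w.sum(),(w*V).sum()/w.sum());print("blue",w.sum(),k,ray("top",*k,45))
def dot(im):
    g=im.astype(float).mean(-1);V,U=np.indices(g.shape);w=np.clip(110-g,0,None);w[(U<306)|(U>=314)|(V<190)|(V>204)]=0
    print("dot",ray("top",(w*U).sum()/w.sum(),(w*V).sum()/w.sum(),16))
E
python3 - <<'E'
from dec import *
import cv2
t0=cv2.imread("pics/t0.png")[:,:,::-1];t0=cv2.resize(t0,(512,384),interpolation=cv2.INTER_AREA);print("start");teal(t0)
im,d,P=snap("top");print("now");teal(im);blue(im);dot(im)
go(517.2,-124.7,110,3.0836)
E
```

```text
start
teal 253 ((369.5, 209.5), 18.721744537353516) circ z8 [ 507.16420764 -150.48076722    8.        ] mean [ 522.01212779 -126.5581753    10.        ]
now
teal 253 ((369.44915771484375, 200.5), 29.5551815032959) circ z8 [ 534.07740977 -151.00027603    8.        ] mean [532.16447999 -88.99396381  10.        ]
blue 2804.0 (np.float64(326.1059201141227), np.float64(199.29707560627674)) [529.15878646 -16.38533473  45.        ]
dot [532.6879474   26.54459085  16.        ]
turn -0.003 shift m [0.0061 0.0849 0.0184] at [ 518.2 -209.8  128.4] 3.0806 F [ 1.6  0.5 -0.4]
```

```bash
cat >> dec.py <<'E'
def teal(im,P=None):
    h=cv2.cvtColor(im,cv2.COLOR_RGB2HSV)
    m=((h[...,0]>78)&(h[...,0]<98)&(h[...,1]>90)).astype(np.uint8);m[:,:320]=0;m[:,400:]=0;m[:180]=0;m[230:]=0
    n,l,st,ce=cv2.connectedComponentsWithStats(m);i=1+np.argmax(st[1:,4]);q=l==i
    e=cv2.fitEllipse(max(cv2.findContours(q.astype(np.uint8),0,1)[0],key=len))
    print("teal",st[i],"ell",e,ray("top",*e[0],6).round(1),"cen",ray("top",*ce[i],10).round(1))
    if P is not None: k=q&(P[...,2]>22);print("knob",k.sum(),P[k].mean(0))
E
python3 - <<'E'
from dec import *
t0=cv2.imread("pics/t0.png")[:,:,::-1];t0=cv2.resize(t0,(512,384),interpolation=cv2.INTER_AREA);teal(t0)
z=np.load("top.npz");teal(z["im"],world("top",z["d"]))
E
```

```text
teal [352 196  19  18 256] ell ((361.38128662109375, 204.17376708984375), (16.806686401367188, 17.594850540161133), 102.02179718017578) [ 522.8 -127.3    6. ] cen [ 522.2 -126.3   10. ]
teal [340 192  18  18 254] ell ((348.53631591796875, 200.61846923828125), (16.981931686401367, 17.26120948791504), 88.267333984375) [532.6 -89.4   6. ] cen [532.  -88.5  10. ]
knob 35 [527.6638429  -80.63604095  65.93355421]
```

Run:
```python
from h import *
go(532,-89,60,3.0836)
```

```text
turn -0.003 shift m [-0.0065  0.1214  0.0684] at [ 518.2 -209.8  128.4] 3.0806 F [ 1.6  0.5 -0.4]
```

Converted, -0.003 rad / 0.7854 = -0.0038.

Emit:
{"method": "move_arm", "body": {
  "motion": [
    [0,0,-0.0038,-0.002,0.03,0.01,0.035],
    [0,0,-0.0038,-0.004,0.08,0.03,0.035],
    [0,0,-0.0038,-0.006,0.115,0.05,0.035],
    [0,0,-0.0038,-0.0065,0.1205,0.06,0.035],
    [0,0,-0.0038,-0.0065,0.1205,0.065,0.035],
    [0,0,-0.0038,-0.0065,0.1205,0.065,0.035]
  ]
}}

```text
clock: 11.18
eef_pos: [532.4, -89.1, 63.5]
tcp_rot: [-3.141, -0.0, 3.086]
contact_force: [0.3, -0.4, -0.4]
opening: 0.41
grasp_force: 0.0
```

Run:
```python
from h import *
go(532,-89,16,3.0836)
```

```text
turn 0.0028 shift m [0.0004 0.0001 0.0475] at [532.4 -89.1  63.5] 3.0864 F [ 0.3 -0.4 -0.4]
```

Emit:
{"method": "move_arm", "body": {
  "motion": [
    [0,0,0,0,0,0.015,0.035],
    [0,0,0,0,0,0.028,0.035],
    [0,0,0,0,0,0.036,0.035],
    [0,0,0,0,0,0.042,0.035],
    [0,0,0,0,0,0.046,0.035]
  ]
}}

```text
clock: 11.8
eef_pos: [532.4, -88.4, 17.1]
tcp_rot: [3.142, -0.0, 3.087]
contact_force: [-0.4, -0.7, 0.9]
opening: 0.411
grasp_force: 0.0
```

Emit:
{"method": "move_arm", "body": {
  "motion": [
    [0,0,0,0,0,0,0.02],
    [0,0,0,0,0,0,0.01],
    [0,0,0,0,0,0,0.01],
    [0,0,0,0,0,0,0.01],
    [0,0,0,0,0,-0.005,0.01],
    [0,0,0,0,0,-0.01,0.01]
  ],
  "grip_force": 30
}}

```text
clock: 12.55
eef_pos: [532.4, -88.4, 27.9]
tcp_rot: [-3.142, 0.0, 3.087]
contact_force: [0.6, 0.4, -2.3]
opening: 0.191
grasp_force: 29.3
```

Run:
```python
from h import *
p=sensors.sense()["eef_pos"];go(p[0]-9.8,p[1]-37.9,p[2],3.0836)
```

```text
turn 0.0032 shift m [ 0.0077 -0.0384 -0.    ] at [532.4 -88.4  27.9] 3.0868 F [ 0.6  0.4 -2.3]
```

Emit:
{"method": "move_arm", "body": {
  "motion": [
    [0,0,0,0.003,-0.015,0,0.01],
    [0,0,0,0.006,-0.03,0,0.01],
    [0,0,0,0.0077,-0.0384,0,0.01],
    [0,0,0,0.0077,-0.0384,0,0.01],
    [0,0,0,0.0077,-0.0384,0.006,0.01],
    [0,0,0,0.0077,-0.0384,0.0095,0.01],
    [0,0,0,0.0077,-0.0384,0.0105,0.01],
    [0,0,0,0.0077,-0.0384,0.0105,0.01]
  ]
}}

```text
clock: 13.55
eef_pos: [522.5, -126.0, 17.5]
tcp_rot: [3.142, -0.001, 3.087]
contact_force: [-4.5, -0.5, 10.0]
opening: 0.192
grasp_force: 30.7
```

Emit:
{"method": "move_arm", "body": {
  "motion": [
    [0,0,0,0,0,0,0.035],
    [0,0,0,0,0,0,0.035],
    [0,0,0,0,0,-0.015,0.035],
    [0,0,0,0,0,-0.05,0.035],
    [0,0,0,0,-0.04,-0.09,0.02],
    [0,0,0,0,-0.08,-0.1,0.0],
    [0,0,0,0,-0.08,-0.1,0.0]
  ]
}}

```text
clock: 14.42
eef_pos: [519.3, -208.7, 119.3]
tcp_rot: [-3.14, 0.004, 3.084]
contact_force: [0.5, 0.1, -0.8]
opening: 0.001
grasp_force: 0.0
```

Run:
```python
from dec import *
im,d,P=snap("top");teal(im);blue(im);dot(im)
go(527,-73,60,3.0836)
```

```text
teal [353 196  18  18 253] ell ((361.4219665527344, 204.24378967285156), (16.669677734375, 17.48936653137207), 102.19136047363281) [ 522.6 -127.4    6. ] cen [ 522.  -126.4   10. ]
blue 2779.0 (np.float64(326.11119107592657), np.float64(199.30370636919756)) [529.13980375 -16.40040223  45.        ]
dot [532.73730216  26.52666617  16.        ]
turn 0.0011 shift m [-0.0008  0.1345  0.0582] at [ 518.5 -207.2  118.2] 3.0847 F [0.4 0.6 0.2]
```

The look-alike is back within about 0.3 mm of its original place, and the blue standard is still at the mouth. I now lower the shut fingers between the two, clear of the look-alike's knob.

Emit:
{"method": "move_arm", "body": {
  "motion": [
    [0,0,0,0,0.03,0,0],
    [0,0,0,0,0.08,0.02,0],
    [0,0,0,0,0.12,0.04,0],
    [0,0,0,0,0.1345,0.055,0],
    [0,0,0,0,0.1345,0.058,0],
    [0,0,0,0,0.1345,0.058,0]
  ]
}}

```text
clock: 15.22
eef_pos: [525.8, -72.6, 59.1]
tcp_rot: [-3.141, -0.0, 3.087]
contact_force: [1.0, -1.3, -0.1]
opening: -0.001
grasp_force: 0.0
```

Run:
```python
from h import *
go(526,-73,19.5,3.0836)
```

```text
turn 0.0031 shift m [-0.0003 -0.0004  0.0396] at [525.8 -72.6  59.1] 3.0867 F [ 1.  -1.3 -0.1]
```

Converted, 0.003 rad / 0.7854 = 0.0038.

Emit:
{"method": "move_arm", "body": {
  "motion": [
    [0,0,0.0038,0,0,0.015,0],
    [0,0,0.0038,0,0,0.028,0],
    [0,0,0.0038,0,0,0.035,0],
    [0,0,0.0038,0,0,0.0385,0],
    [0,0,0.0038,0,0,0.0385,0]
  ]
}}

```text
clock: 15.85
eef_pos: [525.5, -72.0, 20.2]
tcp_rot: [3.142, -0.0, 3.084]
contact_force: [-0.3, -0.1, -0.3]
opening: -0.002
grasp_force: 0.0
```

Emit:
{"method": "move_arm", "body": {
  "motion": [
    [0,0,0,0,0.004,0,0],
    [0,0,0,0,0.008,0,0],
    [0,0,0,0,0.012,0,0],
    [0,0,0,0,0.015,0,0],
    [0,0,0,0,0.018,0,0],
    [0,0,0,0,0.021,0,0],
    [0,0,0,0,0.024,0,0],
    [0,0,0,0,0.024,0,0]
  ]
}}

```text
clock: 16.85
eef_pos: [527.0, -47.8, 20.5]
tcp_rot: [3.142, -0.0, 3.084]
contact_force: [-0.6, -0.5, -0.3]
opening: 0.0
grasp_force: 0.0
```

Run:
```python
from dec import *
im,d,P=snap("top");blue(im);dot(im);teal(im);go(0,0,0,3.0836)
i,d,P=snap("side");f=i.astype(float);w=np.clip(f[...,2]-f[...,0]-40,0,None);V,U=np.indices(w.shape)
w[(U<255)|(U>295)|(V<155)|(V>195)]=0;w[(f[...,1]-f[...,0])>(f[...,2]-f[...,0])*.7]=0
k=((w*U).sum()/w.sum(),(w*V).sum()/w.sum());print("side",w.sum(),k,ray("side",*k,37))
```

```text
blue 457.0 (np.float64(324.6433260393873), np.float64(201.6805251641138)) [522.11947468 -12.12962591  45.        ]
dot [532.62660719  26.62929437  16.        ]Traceback (most recent call last):
  File "<stdin>", line 2, in <module>
  File "dec.py", line 19, in teal
    e=cv2.fitEllipse(max(cv2.findContours(q.astype(np.uint8),0,1)[0],key=len))
cv2.error: OpenCV(4.12.0) /io/opencv/modules/imgproc/src/shapedescr.cpp:361: error: (-201:Incorrect size of input array) There should be at least 5 points to fit the ellipse in function 'fitEllipseNoDirect'
```

```bash
cat >> dec.py <<'E'
def sblue():
    i,d,P=snap("side");f=i.astype(float);w=np.clip(f[...,2]-f[...,0]-40,0,None);V,U=np.indices(w.shape)
    w[(U<250)|(U>295)|(V<155)|(V>210)]=0;w[(f[...,1]-f[...,0])>(f[...,2]-f[...,0])*.7]=0
    k=((w*U).sum()/w.sum(),(w*V).sum()/w.sum());print("side",w.sum(),k,ray("side",*k,37).round(1))
E
python3 - <<'E'
from dec import *
sblue();go(0,0,0,3.0836)
# reference: before (t4 moment not kept) -> use last pre-push? print only
E
```

```text
side 1485.0 (np.float64(277.7104377104377), np.float64(170.6855218855219)) [527.5 -13.3  37. ]
turn 0.0003 shift m [0.5289 0.0175 0.0205] at [527.  -48.   20.5] 3.0839 F [ 0.1  0.2 -0.1]
```

Emit:
{"method": "move_arm", "body": {
  "motion": [
    [0,0,0,0,0.002,0,0],
    [0,0,0,0,0.004,0,0],
    [0,0,0,0,0.006,0,0],
    [0,0,0,0,0.008,0,0],
    [0,0,0,0,0.01,0,0],
    [0,0,0,0,0.012,0,0],
    [0,0,0,0,0.012,0,0]
  ]
}}

```text
clock: 17.82
eef_pos: [527.8, -35.8, 20.5]
tcp_rot: [3.141, 0.0, 3.084]
contact_force: [-0.5, -0.3, -0.4]
opening: -0.001
grasp_force: 0.1
```

Run:
```python
from dec import *
sblue();go(0,0,0,3.0836)
```

```text
side 1565.0 (np.float64(276.37635782747606), np.float64(172.2140575079872)) [529.4  -1.6  37. ]
turn 0.0003 shift m [0.5289 0.0053 0.0205] at [527.7 -35.8  20.5] 3.0839 F [1.  0.  0.6]
```

Emit:
{"method": "move_arm", "body": {
  "motion": [
    [0,0,0,0,0.002,0,0],
    [0,0,0,0,0.004,0,0],
    [0,0,0,0,0.006,0,0],
    [0,0,0,0,0.008,0,0],
    [0,0,0,0,0.01,0,0]
  ]
}}

```text
clock: 18.5
eef_pos: [528.3, -25.9, 20.5]
tcp_rot: [3.142, -0.0, 3.084]
contact_force: [-0.0, -1.0, 0.0]
opening: 0.003
grasp_force: 0.7
```

Run:
```python
from dec import *
sblue();go(0,0,0,3.0836)
```

```text
side 1636.0 (np.float64(274.23899755501225), np.float64(173.5458435207824)) [533.9   9.2  37. ]
turn 0.0002 shift m [ 0.5288 -0.0049  0.0205] at [528.2 -25.6  20.5] 3.0838 F [ 0.9 -1.1 -0.3]
```

The plunger has shifted the disc about 4 mm to +x, onto the path of the side pin, as expected. I re-centre the fingertip behind it and go on slowly.

Emit:
{"method": "move_arm", "body": {
  "motion": [
    [0,0,0,0,-0.002,0,0],
    [0,0,0,-0.004,-0.002,0,0],
    [0,0,0,-0.004,0,0,0],
    [0,0,0,-0.004,0.0015,0,0],
    [0,0,0,-0.004,0.003,0,0],
    [0,0,0,-0.004,0.0045,0,0]
  ]
}}

```text
clock: 19.3
eef_pos: [532.0, -22.1, 20.4]
tcp_rot: [-3.141, -0.001, 3.084]
contact_force: [-1.8, -4.4, 1.7]
opening: -0.002
grasp_force: 2.7
```

Emit:
{"method": "move_arm", "body": {
  "motion": [
    [0,0,0,0,0.001,0,0],
    [0,0,0,0,0.002,0,0],
    [0,0,0,0,0.003,0,0]
  ]
}}

```text
clock: 19.68
eef_pos: [532.2, -19.1, 20.4]
tcp_rot: [-3.141, -0.001, 3.084]
contact_force: [-1.2, -5.2, 2.5]
opening: 0.006
grasp_force: 2.5
```

Run:
```python
from dec import *
sblue();go(0,0,0,3.0836)
```

```text
side 1603.0 (np.float64(274.2208359326263), np.float64(174.35371179039302)) [532.8  14.7  37. ]
turn 0.0005 shift m [ 0.5324 -0.0117  0.0204] at [532.2 -19.   20.4] 3.0841 F [-0.9 -3.   0.9]
```

Emit:
{"method": "move_arm", "body": {
  "motion": [
    [0,0,0,0,0.001,0,0],
    [0,0,0,0,0.002,0,0],
    [0,0,0,0,0.003,0,0],
    [0,0,0,0,0.004,0,0],
    [0,0,0,0,0.005,0,0],
    [0,0,0,0,0.006,0,0]
  ]
}}

```text
clock: 20.48
eef_pos: [533.1, -12.6, 20.5]
tcp_rot: [3.142, 0.0, 3.084]
contact_force: [0.4, -3.3, 1.1]
opening: -0.001
grasp_force: 1.7
```

Run:
```python
from dec import *
sblue();go(0,0,0,3.0836)
```

```text
side 1504.0 (np.float64(274.29853723404256), np.float64(175.36968085106383)) [531.   21.5  37. ]
turn 0.0001 shift m [ 0.5329 -0.0184  0.0205] at [533.1 -12.5  20.5] 3.0837 F [-0.9 -1.   0.3]
```

Emit:
{"method": "move_arm", "body": {
  "motion": [
    [0,0,0,0,0.001,0,0],
    [0,0,0,0,0.0016,0,0],
    [0,0,0,0,0.002,0,0]
  ]
}}

```text
clock: 20.9
eef_pos: [533.2, -10.7, 20.5]
tcp_rot: [3.142, 0.0, 3.084]
contact_force: [-0.6, -3.2, 0.3]
opening: -0.002
grasp_force: 1.5
```

Emit:
{"method": "move_arm", "body": {
  "motion": [
    [0,0,0,0,0.0003,0,0],
    [0,0,0,0,0.0006,0,0]
  ]
}}

```text
clock: 21.15
eef_pos: [533.2, -10.2, 20.5]
tcp_rot: [3.142, -0.0, 3.084]
contact_force: [-0.5, -3.8, -0.2]
opening: 0.001
grasp_force: 1.4
```

Emit:
{"method": "move_arm", "body": {
  "motion": [
    [0,0,0,0,0.0003,0,0],
    [0,0,0,0,0.0006,0,0]
  ]
}}

```text
clock: 21.4
eef_pos: [533.3, -9.5, 20.5]
tcp_rot: [-3.142, 0.0, 3.084]
contact_force: [-0.5, -2.6, -0.4]
opening: 0.002
grasp_force: 1.3
```

Emit:
{"method": "move_arm", "body": {
  "motion": [
    [0,0,0,0,0.0003,0,0],
    [0,0,0,0,0.0006,0,0]
  ]
}}

```text
clock: 21.65
eef_pos: [533.3, -9.0, 20.5]
tcp_rot: [-3.142, -0.0, 3.084]
contact_force: [-0.3, -2.6, -0.1]
opening: -0.001
grasp_force: 1.2
```

Emit:
{"method": "move_arm", "body": {
  "motion": [
    [0,0,0,0,0.0003,0,0],
    [0,0,0,0,0.0006,0,0]
  ]
}}

```text
clock: 21.9
eef_pos: [533.3, -8.3, 20.5]
tcp_rot: [3.142, 0.0, 3.084]
contact_force: [-0.3, -2.3, 0.5]
opening: 0.002
grasp_force: 1.1
```

Emit:
{"method": "move_arm", "body": {
  "motion": [
    [0,0,0,0,0.0003,0,0],
    [0,0,0,0,0.0006,0,0]
  ]
}}

```text
clock: 22.15
eef_pos: [533.4, -7.7, 20.5]
tcp_rot: [3.142, 0.0, 3.084]
contact_force: [-0.4, -2.0, 0.7]
opening: 0.001
grasp_force: 1.0
```

Emit:
{"method": "move_arm", "body": {
  "motion": [
    [0,0,0,0,0.0003,0,0],
    [0,0,0,0,0.0006,0,0]
  ]
}}

```text
clock: 22.4
eef_pos: [533.4, -7.2, 20.5]
tcp_rot: [3.142, -0.0, 3.084]
contact_force: [-0.7, -1.8, -0.2]
opening: -0.003
grasp_force: 0.9
```

Emit:
{"method": "move_arm", "body": {
  "motion": [
    [0,0,0,0,0.0003,0,0],
    [0,0,0,0,0.0006,0,0]
  ]
}}

```text
clock: 22.65
eef_pos: [533.4, -6.5, 20.5]
tcp_rot: [3.142, 0.0, 3.084]
contact_force: [0.3, -2.7, 0.1]
opening: 0.003
grasp_force: 0.9
```

Emit:
{"method": "move_arm", "body": {
  "motion": [
    [0,0,0,0,0.0003,0,0],
    [0,0,0,0,0.0006,0,0]
  ]
}}

```text
clock: 22.9
eef_pos: [533.4, -5.9, 20.5]
tcp_rot: [3.142, -0.0, 3.084]
contact_force: [0.2, -1.7, -0.1]
opening: 0.004
grasp_force: 0.8
```

Emit:
{"method": "move_arm", "body": {
  "motion": [
    [0,0,0,0,0.0003,0,0],
    [0,0,0,0,0.0006,0,0]
  ]
}}

```text
clock: 23.15
eef_pos: [533.5, -5.3, 20.5]
tcp_rot: [3.142, 0.0, 3.084]
contact_force: [0.3, -0.5, 0.3]
opening: -0.001
grasp_force: 0.8
```

Emit:
{"method": "move_arm", "body": {
  "motion": [
    [0,0,0,0,0.0003,0,0],
    [0,0,0,0,0.0006,0,0]
  ]
}}

```text
clock: 23.4
eef_pos: [533.6, -4.8, 20.5]
tcp_rot: [3.142, 0.0, 3.084]
contact_force: [-1.1, -1.9, 0.6]
opening: 0.001
grasp_force: 0.7
```

Emit:
{"method": "move_arm", "body": {
  "motion": [
    [0,0,0,0,0.0003,0,0],
    [0,0,0,0,0.0006,0,0]
  ]
}}

```text
clock: 23.65
eef_pos: [533.6, -4.3, 20.5]
tcp_rot: [-3.141, 0.0, 3.084]
contact_force: [-0.5, -4.2, 0.3]
opening: -0.002
grasp_force: 1.8
```

Contact is starting. I use finer steps.

Emit:
{"method": "move_arm", "body": {
  "motion": [
    [0,0,0,0,0.0001,0,0],
    [0,0,0,0,0.0002,0,0]
  ]
}}

```text
clock: 23.9
eef_pos: [533.6, -4.2, 20.5]
tcp_rot: [-3.141, 0.0, 3.084]
contact_force: [0.6, -5.2, 0.1]
opening: 0.001
grasp_force: 2.4
```

Emit:
{"method": "move_arm", "body": {
  "motion": [
    [0,0,0,0,0.0001,0,0],
    [0,0,0,0,0.0002,0,0],
    [0,0,0,0,0.0002,0,0]
  ]
}}

```text
clock: 24.28
eef_pos: [533.7, -4.0, 20.5]
tcp_rot: [-3.141, 0.0, 3.084]
contact_force: [-0.1, -6.5, 0.6]
opening: -0.001
grasp_force: 2.8
```

Emit:
{"method": "move_arm", "body": {
  "motion": [
    [0,0,0,0,0.0002,0,0],
    [0,0,0,0,0.0004,0,0],
    [0,0,0,0,0.0004,0,0]
  ]
}}

```text
clock: 24.65
eef_pos: [533.7, -3.9, 20.5]
tcp_rot: [-3.141, 0.0, 3.084]
contact_force: [0.1, -8.2, 0.0]
opening: -0.001
grasp_force: 3.7
```

Emit:
{"method": "move_arm", "body": {
  "motion": [
    [0,0,0,0,0.0002,0,0],
    [0,0,0,0,0.0003,0,0],
    [0,0,0,0,0.0003,0,0],
    [0,0,0,0,0.0003,0,0]
  ]
}}

```text
clock: 25.15
eef_pos: [533.8, -3.8, 20.5]
tcp_rot: [-3.141, 0.0, 3.084]
contact_force: [0.5, -8.6, -0.1]
opening: 0.003
grasp_force: 4.3
```

Run:
```python
from dec import *
f=[]
for i in range(4): sblue(); f.append(sensors.sense()["contact_force"])
print(np.mean(f,0))
```

```text
side 1573.0 (np.float64(273.78385251112525), np.float64(176.67260012714559)) [530.7  30.6  37. ]
side 1571.0 (np.float64(273.7867600254615), np.float64(176.65181413112668)) [530.7  30.5  37. ]
side 1573.0 (np.float64(273.7857596948506), np.float64(176.6567069294342)) [530.7  30.5  37. ]
side 1556.0 (np.float64(273.78598971722363), np.float64(176.66323907455012)) [530.7  30.5  37. ]
[ 0.0345412  -8.53983983 -0.10313713]
```

Emit:
{"method": "move_arm", "body": {
  "motion": [
    [0,0,0,0,0.0001,0,0],
    [0,0,0,0,0.0002,0,0],
    [0,0,0,0,0.0002,0,0]
  ]
}}

```text
clock: 25.72
eef_pos: [533.8, -3.7, 20.5]
tcp_rot: [-3.141, 0.0, 3.084]
contact_force: [-0.8, -9.7, -0.9]
opening: 0.003
grasp_force: 4.8
```

Emit:
{"method": "move_arm", "body": {
  "motion": [
    [0,0,0,0,-0.001,0,0],
    [0,0,0,0,-0.004,0,0],
    [0,0,0,0,-0.012,0,0],
    [0,0,0,0,-0.03,-0.005,0],
    [0,0,0,0,-0.04,-0.03,0],
    [0,0,0,0,-0.05,-0.08,0],
    [0,0,0,0,-0.1,-0.1,0],
    [0,0,0,0,-0.14,-0.1,0]
  ]
}}

```text
clock: 26.72
eef_pos: [526.5, -145.2, 123.1]
tcp_rot: [-3.141, 0.004, 3.084]
contact_force: [0.1, -0.0, -0.2]
opening: -0.002
grasp_force: 0.0
```

Run:
```python
from dec import *
sblue();im,d,P=snap("top","t5.png",(285,160,385,225),7);blue(im);dot(im);teal(im)
g=im.astype(float).mean(-1)
print(g[205:225,300].round()) # front plate edge rows
go(440,15,110,3.0836)
```

```text
side 1332.0 (np.float64(273.6418918918919), np.float64(176.80255255255256)) [530.9  31.6  37. ]
blue 2655.0 (np.float64(310.4693032015066), np.float64(197.984934086629)) [531.94792659  28.69092868  45.        ]
dot [537.43904499  29.04784886  16.        ]
teal [353 196  18  18 254] ell ((361.38787841796875, 204.2270050048828), (16.642168045043945, 17.598636627197266), 104.78034973144531) [ 522.6 -127.3    6. ] cen [ 522.1 -126.3   10. ]
[117. 116. 116. 117. 116. 117. 117. 116. 115. 116. 104. 141. 145. 129.
 122. 129. 132. 131. 133. 133.]
turn -0.0029 shift m [0.0952 0.1562 0.0116] at [ 525.5 -146.7  121.6] 3.0807 F [ 0.  -0.9 -0.5]
```

View pics/t5.png

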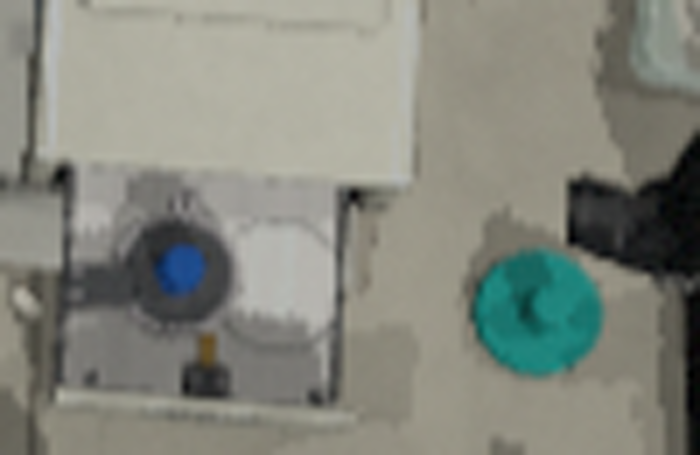

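The standard sits in the nest against the end stop, with its knob at crop (180,270) and the disc touching the stop block at (110,285). The ring is empty at (285,275). The look-alike is in its original spot at (538,312). Next I go to the tray front.

Converted, -0.003 rad / 0.7854 = -0.0038.

Emit:
{"method": "move_arm", "body": {
  "motion": [
    [0,0,-0.0038,0.02,0.03,0,0],
    [0,0,-0.0038,0.05,0.075,0,0],
    [0,0,-0.0038,0.08,0.12,0,0],
    [0,0,-0.0038,0.094,0.15,0,0],
    [0,0,-0.0038,0.0945,0.163,0.03,0],
    [0,0,-0.0038,0.0945,0.163,0.07,0],
    [0,0,-0.0038,0.0945,0.163,0.09,0],
    [0,0,-0.0038,0.0945,0.163,0.09,0]
  ]
}}

```text
clock: 27.82
eef_pos: [439.2, 25.4, 29.4]
tcp_rot: [-3.141, -0.003, 3.087]
contact_force: [-0.4, -0.1, 0.6]
opening: 0.001
grasp_force: 0.0
```

Run:
```python
from h import *
go(455,21.1,28,3.0836)
```

```text
turn 0.0031 shift m [-0.016  -0.0034  0.0014] at [439.2  25.4  29.4] 3.0867 F [-0.4 -0.1  0.6]
```

Converted, 0.003 rad / 0.7854 = 0.0038.

Emit:
{"method": "move_arm", "body": {
  "motion": [
    [0,0,0.0038,-0.006,-0.0034,0.001,0],
    [0,0,0.0038,-0.012,-0.0034,0.001,0],
    [0,0,0.0038,-0.016,-0.0034,0.001,0],
    [0,0,0.0038,-0.018,-0.0034,0.001,0],
    [0,0,0.0038,-0.02,-0.0034,0.001,0],
    [0,0,0.0038,-0.022,-0.0034,0.001,0],
    [0,0,0.0038,-0.024,-0.0034,0.001,0],
    [0,0,0.0038,-0.026,-0.0034,0.001,0]
  ]
}}

```text
clock: 28.82
eef_pos: [465.9, 20.7, 29.2]
tcp_rot: [-3.141, -0.001, 3.084]
contact_force: [-4.7, -0.9, -0.7]
opening: 0.002
grasp_force: 2.1
```

Emit:
{"method": "move_arm", "body": {
  "motion": [
    [0,0,0,-0.002,0,0,0],
    [0,0,0,-0.004,0,0,0],
    [0,0,0,-0.006,0,0,0],
    [0,0,0,-0.008,0,0,0],
    [0,0,0,-0.01,0,0,0],
    [0,0,0,-0.012,0,0,0],
    [0,0,0,-0.014,0,0,0],
    [0,0,0,-0.016,0,0,0]
  ]
}}

```text
clock: 29.82
eef_pos: [482.5, 19.8, 29.5]
tcp_rot: [-3.142, -0.0, 3.084]
contact_force: [-4.1, 0.0, -1.9]
opening: -0.0
grasp_force: 2.1
```

Emit:
{"method": "move_arm", "body": {
  "motion": [
    [0,0,0,-0.002,0,0,0],
    [0,0,0,-0.005,0,0,0],
    [0,0,0,-0.008,0,0,0],
    [0,0,0,-0.011,0,0,0],
    [0,0,0,-0.014,0,0,0],
    [0,0,0,-0.017,0,0,0],
    [0,0,0,-0.02,0,0,0],
    [0,0,0,-0.023,0,0,0]
  ]
}}

```text
clock: 30.82
eef_pos: [505.5, 18.5, 29.5]
tcp_rot: [3.142, -0.0, 3.084]
contact_force: [-4.4, 0.5, -2.1]
opening: 0.003
grasp_force: 2.2
```

Emit:
{"method": "move_arm", "body": {
  "motion": [
    [0,0,0,-0.003,0,0,0],
    [0,0,0,-0.006,0,0,0],
    [0,0,0,-0.009,0,0,0],
    [0,0,0,-0.012,0,0,0],
    [0,0,0,-0.015,0,0,0],
    [0,0,0,-0.018,0,0,0],
    [0,0,0,-0.021,0,0,0],
    [0,0,0,-0.023,0,0,0]
  ]
}}

```text
clock: 31.82
eef_pos: [528.6, 17.1, 29.5]
tcp_rot: [3.142, 0.0, 3.084]
contact_force: [-4.7, 1.0, -0.9]
opening: 0.0
grasp_force: 2.1
```

Emit:
{"method": "move_arm", "body": {
  "motion": [
    [0,0,0,-0.002,0,0,0],
    [0,0,0,-0.004,0,0,0],
    [0,0,0,-0.006,0,0,0],
    [0,0,0,-0.008,0,0,0],
    [0,0,0,-0.01,0,0,0],
    [0,0,0,-0.012,0,0,0],
    [0,0,0,-0.013,0,0,0]
  ]
}}

```text
clock: 32.7
eef_pos: [541.5, 16.4, 29.5]
tcp_rot: [3.142, 0.0, 3.084]
contact_force: [-3.3, 1.3, -0.5]
opening: -0.002
grasp_force: 2.0
```

Emit:
{"method": "move_arm", "body": {
  "motion": [
    [0,0,0,-0.001,0,0,0],
    [0,0,0,-0.002,0,0,0],
    [0,0,0,-0.003,0,0,0],
    [0,0,0,-0.004,0,0,0],
    [0,0,0,-0.005,0,0,0]
  ]
}}

```text
clock: 33.33
eef_pos: [546.4, 16.1, 29.5]
tcp_rot: [-3.142, 0.0, 3.084]
contact_force: [-3.8, 1.4, 0.2]
opening: -0.002
grasp_force: 2.1
```

Emit:
{"method": "move_arm", "body": {
  "motion": [
    [0,0,0,-0.001,0,0,0],
    [0,0,0,-0.002,0,0,0],
    [0,0,0,-0.003,0,0,0]
  ]
}}

```text
clock: 33.7
eef_pos: [549.3, 15.9, 29.5]
tcp_rot: [3.142, 0.0, 3.084]
contact_force: [-3.5, 2.4, -0.7]
opening: 0.002
grasp_force: 2.1
```

Emit:
{"method": "move_arm", "body": {
  "motion": [
    [0,0,0,-0.001,0,0,0],
    [0,0,0,-0.002,0,0,0],
    [0,0,0,-0.003,0,0,0]
  ]
}}

```text
clock: 34.08
eef_pos: [552.4, 15.7, 29.5]
tcp_rot: [3.142, 0.0, 3.084]
contact_force: [-3.3, 1.5, -0.2]
opening: -0.002
grasp_force: 2.1
```

Emit:
{"method": "move_arm", "body": {
  "motion": [
    [0,0,0,-0.001,0,0,0],
    [0,0,0,-0.002,0,0,0]
  ]
}}

```text
clock: 34.33
eef_pos: [553.5, 15.6, 29.4]
tcp_rot: [-3.142, -0.002, 3.084]
contact_force: [-8.1, 1.6, 4.4]
opening: 0.001
grasp_force: 4.4
```

Emit:
{"method": "move_arm", "body": {
  "motion": [
    [0,0,0,-0.0005,0,0,0],
    [0,0,0,-0.001,0,0,0],
    [0,0,0,-0.001,0,0,0]
  ]
}}

```text
clock: 34.7
eef_pos: [553.5, 15.6, 29.3]
tcp_rot: [-3.141, -0.003, 3.084]
contact_force: [-10.1, 1.9, 4.1]
opening: 0.001
grasp_force: 4.9
```

The tray has reached its hard stop: the force rises with no further travel. I back off and verify.

Emit:
{"method": "move_arm", "body": {
  "motion": [
    [0,0,0,0.003,0,0,0],
    [0,0,0,0.015,0,0,0],
    [0,0,0,0.05,0,0,0],
    [0,0,0,0.1,0,-0.03,0],
    [0,0,0,0.12,0,-0.09,0],
    [0,0,0,0.12,0,-0.12,0],
    [0,0,0,0.12,0,-0.12,0]
  ]
}}

```text
clock: 35.58
eef_pos: [437.2, 22.6, 152.1]
tcp_rot: [3.141, 0.007, 3.084]
contact_force: [0.5, 0.5, 0.0]
opening: 0.004
grasp_force: 0.0
```

Run:
```python
from dec import *
im,d,P=snap("top");teal(im)
g=im.astype(float).mean(-1)
for u in (292,328): 
    c=g[175:215,u].round();print(u,c,[ray("top",u,v,54)[0].round() for v in (180,185,190)])
print(sensors.sense()["contact_force"],sensors.sense()["clock"])
```

```text
Traceback (most recent call last):
  File "dec.py", line 18, in teal
    n,l,st,ce=cv2.connectedComponentsWithStats(m);i=1+np.argmax(st[1:,4]);q=l==i
                                                      ~~~~~~~~~^^^^^^^^^^
ValueError: attempt to get argmax of an empty sequence
```

Run:
```python
from rig import order
print(order.sign_off())
```

```text
the job is handed in; nothing more can be done
None
```

The blue standard is seated on the end stop with about 9.7 N and the tray is pushed in to its hard stop. The job is handed in at about 36 s; I made no camera check after shutting the tray. On the way I knocked the turquoise look-alike about 40 mm (about 49 N at the wrist), then gripped it and put it back to within about 0.3 mm by the camera, so it was not strictly left alone.

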